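# Seat the foot plate in the leaf drill jig

## Task

Get the aluminium plate ready for drilling, using only light pushes of the fingertips: first tap the middle of its near long side until its far side rests on both fence dowels of the jig, then tap its left-hand end until its right-hand end meets the end dowel, and last push the upright drill leaf over from behind and press it gently right down, so that its pin drops into the plate's bore. Do not pinch or lift the plate, do not slam the leaf, and leave everything else on the bench where it is.

Things in the scene. Friction and masses are not known exactly. Their poses are not given: they have to be found in the camera images.
- jig: Leaf drill jig, fixed: dark steel base 170 (x) x 220 (y) x 20 mm, top 20 mm above the bench. Origin on the bench under its centre; x points away from the worker to the fence, y left along the plate's long side. Two 12 mm fence dowels stand at x = 38, y = -40 and +60 mm, one end dowel at x = 0, y = -71 mm; their tops are 33.5 mm above the bench. Two hinge lugs at x = 66 mm carry the leaf.
- fence_mid (a point): Fixed point of the jig, midway between the two fence dowels on the line where the plate's far long side rests when home (jig x = 32, y = 10 mm), 28 mm above the bench.
- end_stop (a point): Fixed point of the jig where the plate's right-hand end meets the end dowel when home (jig x = 0, y = -65 mm), 28 mm above the bench.
- plate: Aluminium foot plate, 64 (x) x 130 (y) x 16 mm, about 0.28 kg, loose on the base (slides at about 3 N, turns square on the dowels at about 6 N), with a 16 mm bore in its middle. Origin at the centre of its underside, axes like the jig's (within 0.1 rad at the start). Home, its origin is at x = 0, y = 0, z = 20 mm of the jig. It starts 13 to 22 mm short of the fence and 10 to 26 mm short of the end dowel.
- side_spot (a point): First spot to tap: middle of the plate's near long side (plate x = -32 mm), at half its thickness. Tapped there, towards the fence (jig +x).
- end_spot (a point): Second spot to tap: middle of the plate's left-hand short end (plate y = +65 mm), at half its thickness. Tapped there, towards the end dowel (jig -y).
- far_edge (a point): Middle of the plate's far long side, the side that comes to rest on the fence dowels; at half its thickness.
- right_end (a point): Middle of the plate's right-hand short end, which comes to rest on the end dowel; at half its thickness.
- leaf (a joint): Hinge of the aluminium drill leaf, rad: 0 = shut flat over the plate, 1.57 = upright; starts at 1.65 to 1.85, leaning away from the worker. A stiff hinge holds it where it is left (about 2 N at its spot moves it). The leaf is 76 mm wide, 8 mm thick (hinge line at mid-thickness), 114 mm long. If the plate is not home the leaf's pin lands on the plate and the leaf stays up.
- leaf_spot (a point): Third spot: on the leaf's outer (upper, when shut) face, on its centre line, 90 mm from the hinge line, between bushes and lip. Push it from behind over towards the worker, then down; shut, it is 45.5 mm above the bench. Below the leaf a 10 mm locating pin stands out 10.5 mm; above it the pin's head and two 20 mm drill bushes stand up to 3 mm proud, 48 to 74 mm from the hinge line.
- leaf_hinge (a point): Middle of the leaf's hinge line (jig x = 66 mm, y = 0, 41.5 mm above the bench); the line runs along the jig's y.
- nut_a: black ribbed thumb nut, 20 mm across, 9 mm high; a bystander on the bench near the jig, to be left alone; origin at the centre of its underside.
- nut_b: a second black ribbed thumb nut, 20 mm across, 9 mm high; a bystander on the bench near the jig, to be left alone; origin at the centre of its underside.
- tap: black knock-down tap (a short rod with a nylon tip) lying flat, 14x78x14 mm; a bystander on the bench near the jig, to be left alone; origin at the centre of its underside.
- push_pin: plastic push pin lying flat, cream rod and black ribbed head, 22x72x23 mm; a bystander on the bench near the jig, to be left alone; origin at the centre of its underside.
- disc: black moulded adapter disc with a hub, 55 mm across, 19 mm high; a bystander on the bench near the jig, to be left alone; origin at the centre of its underside.
- bottle: small clear spray bottle standing upright, 38 mm across, 120 mm high; a bystander on the bench near the jig, to be left alone; origin at the centre of its underside.
- slot_rail: slotted aluminium rail lying flat, 23x118x9 mm; a bystander on the bench near the jig, to be left alone; origin at the centre of its underside.
- foam: black foam sanding block, 48x88x32 mm; a bystander on the bench near the jig, to be left alone; origin at the centre of its underside.

How it is judged:
On the way, in this order (a step that is already met when the one before it is completed fails the run):
1. the plate's far side rests on both fence dowels (x of far_edge in the frame of jig above 0.0295 m and angle between the y axis of plate and the y axis of jig, either way round below 0.03 rad and z of plate in the frame of jig below 0.0225 m), for 0.1 s.
2. then the plate's right-hand end also rests on the end dowel (all of step 1 and y of right_end in the frame of jig below -0.0625 m), for 0.1 s.
3. then the leaf is shut, its pin in the plate's bore (all of step 2 and value of joint leaf below 0.05 rad), for 0.2 s.
At the end, for the whole second after the job is handed in: The plate lies flat and at rest on the jig, its far long side within 2.5 mm of the fence line and parallel to it within 0.03 rad, its right-hand end within 2.5 mm of the end dowel, and the leaf is shut to within 0.05 rad (all of step 3 and linear speed of plate below 0.01 m/s); the robot touches nothing.
It fails at once if the plate was lifted or tipped (z of plate in the frame of jig above 0.026 m or angle between plate's own z axis and vertical above 0.12 rad).
It fails at once if the plate was pushed harder than 40 N (not lightly) (contact force between any of the fingers, the arm and plate above 40 N).
It fails at once if the jig or its leaf was pressed harder than 40 N (not gently) (contact force between any of the fingers, the arm and jig above 40 N).
It fails at once if the leaf was slammed shut (still swinging faster than 3 rad/s just above the plate) (value of joint leaf below 0.3 rad and velocity of joint leaf below -3 rad/s).
It fails at once if a bystander was moved more than 15 mm (distance of any of nut_a, nut_b, tap, push_pin, disc, bottle, slot_rail, foam from where it was at the start of the episode above 0.015 m).
It also fails if it takes over 58 s, if anything falls off the work surface, if the arm or the gripper's body presses on something with over 40 N, if the wrist force passes 120 N, or if a joint passes its speed limit or range.

## Robot

A 7-joint arm with a two-finger parallel gripper is mounted at the origin on a cart in front of the work surface, level with it; the furniture and walls round the work are solid. World frame = base frame: x ahead of the robot, y to its left, z up, the work surface at z = 0. Lengths are in m, angles in rad, forces in N, time in s.
With the tool pointing down it reaches from about 0.35 to 0.9 m from the base axis. Payload 8.1 kg.
Tool frame: the origin (TCP) lies at the very end of the fingers, on their centre line; the grasp point (between the pads) lies 19 mm behind it; y points along the fingers, z is the direction in which the jaws open and shut, and the axes are right-handed (so a half turn about y gives the same grasp; the last joint's range is limited). The gripper opens to 92 mm and grips with 3 to 60 N. Pads are 19 mm wide; open, the fingers measure 130 mm over their backs; the gripper's body (75 mm by 190 mm) begins 47 mm behind the grasp point.
Start: joints at [1.046, 0.434, 0.025, 1.573, -0.012, 1.134, -0.075], TCP at [0.256, -0.57, 0.227] pointing down, gripper open.
Joint ranges: [-2.62, 2.62], [-0.44, 2.09], [-1.27, 1.32], [0.08, 2.57], [-1.32, 4.46], [0.12, 2], [-2.74, 2.74]. Speed limits (rad/s): [2.22, 2.22, 3.01, 3.01, 3.14, 3.14, 3.14].

## Interface

Orientations are given as a rotation vector (axis times angle).
In Python, from cell import readout, eyes, env gives the robot as it stands.
- The arm moves only by the tool drive_tool, never from a script. Its argument "motion" is a list of rows, each an object with "offset": the shift along the tool's x, y, z in mm, a list of three; "spin": the turn about the tool's y in rad; "grip": the opening, from -1 (shut) to 1 (fully open), so that 0 is half open. In form: [{"offset": [tx, ty, tz], "spin": spin, "grip": grip}, ...]. A call has 1 to 12 rows; each row shifts and turns the pose as measured when the row begins, along the tool's axes as they then stand; what a row does not reach is not made up. A row lasts 1/8 s, in which the tool goes at most 62.5 mm and 10.7 degrees, less where a joint would pass 70% of its speed; a pose out of reach is approached as far as the arm can. A call is refused whole if a number of a shift passes 62.5 or a number of a turn 0.188, either way. A call with a gripper value outside its range is refused whole. The fingers move at their own pace and stop on an object; the grip force is fixed at half the most. Time passes only in rows, so rows that do not move let the fingers close. It gives the time, the measured TCP pose, the force and the opening at its end, in the units of the state.
- readout.observe(): the state, without advancing time (a new reading comes with each control period).
- eyes.get_image(name): name is "scene" or "top"; returns the picture (480x640x3 uint8, red, green, blue); there is no depth.
- eyes.camera_params(name): a dict with "intrinsics" (3x3 intrinsics, pixels), "extrinsics" (4x4, takes a point from camera to world coordinates). Camera axes: x right, y up, looking along -z (the intrinsics and any distortion apply to the point x, -y, -z); pixel columns grow to the right and rows downward; lengths in m; the calibration is good to about 2 mm. A picture is of the moment at which its call begins. camera_params takes no time and is no camera call.
- env.sign_off(): hands the job in, once; it reports no verdict.
The state is a dict: "time": time; "joint_positions": joint angles; "qvel": joint speeds; "joint_efforts": joint torques, N m; "ee_pos": TCP position; "tool_rot": TCP orientation; "ft_force": force on the tool from outside, world axes, zero at the start; "wrist_torque": the same for the moment, N m; "gripper_width": finger opening in m.
Only numpy, scipy, OpenCV 4.12 (cv2) and the standard library are available. Lean on these libraries where they do the work, as an engineer would, in place of code of your own. Each camera call takes 0.05 s, during which the arm holds its last target.

## Working session

There is one attempt and no reset: what is moved stays moved. The work goes in short steps, Python scripts to look and compute and a tool call to move; the robot and the scene stay as the last step left them, time stands still between calls to the robot, and variables do not carry over. Pictures are saved under pics/ and viewed, and the job is handed in when it is done.

Besides the shell and the picture viewer there is one more tool, called after ">>>" by a JSON object that holds its "op" and its "data". drive_tool: Moves the arm, as the interface text tells. Its arguments: {"type":"object","properties":{"motion":{"type":"array"}},"required":["motion"]}

```bash
ls; mkdir -p pics
python3 - <<'E'
from cell import readout, eyes, env
import cv2
print(readout.observe())
for n in ("scene","top"):
    im=eyes.get_image(n); cv2.imwrite(f"pics/{n}0.png",im[:,:,::-1])
    print(n,eyes.camera_params(n))
E
```

```text
pics
{'time': 0.0, 'joint_positions': array([ 1.04641107,  0.43522788,  0.02498489,  1.57408541, -0.01156766,
        1.13398054, -0.07511849]), 'qvel': array([ 0.00077081,  0.00111359,  0.00031741,  0.00102223,  0.00116695,
        0.00036847, -0.00030227]), 'joint_efforts': array([-1.67506430e-03, -6.67842793e+01,  9.84719731e-01, -3.14457929e+01,
       -6.04147674e-02,  4.28659644e-02,  2.25358858e-04]), 'ee_pos': array([ 0.25559667, -0.56979987,  0.22594659]), 'tool_rot': array([-0.42619659,  1.99042761, -1.98742562]), 'ft_force': array([-0.13216452,  0.62765145,  0.44622611]), 'wrist_torque': array([ 0.03390094,  0.00557286, -0.03057243]), 'gripper_width': 0.09180415323256129}
scene {'intrinsics': array([[599.40111595,   0.        , 317.34458779],
       [  0.        , 599.40111595, 232.16311863],
       [  0.        ,   0.        ,   1.        ]]), 'extrinsics': array([[-0.77491908,  0.364497  , -0.51637425, -0.15458698],
       [-0.63179857, -0.42317993,  0.64942229,  0.76174005],
       [ 0.01819326,  0.82949423,  0.55821888,  0.77087689],
       [ 0.        ,  0.        ,  0.        ,  1.        ]])}
top {'intrinsics': array([[579.23273948,   0.        , 311.59221842],
       [  0.        , 579.23273948, 231.51063427],
       [  0.        ,   0.        ,   1.        ]]), 'extrinsics': array([[-0.01081002,  0.99821692, -0.05870363,  0.43148147],
       [-0.99992074, -0.0111701 , -0.00580915, -0.05930977],
       [-0.00645452,  0.05863618,  0.99825855,  1.37163437],
       [ 0.        ,  0.        ,  0.        ,  1.        ]])}
```

View pics/scene0.png

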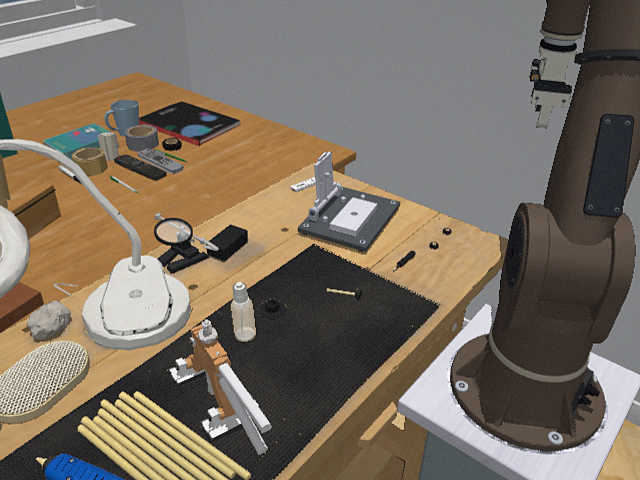

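View pics/top0.png

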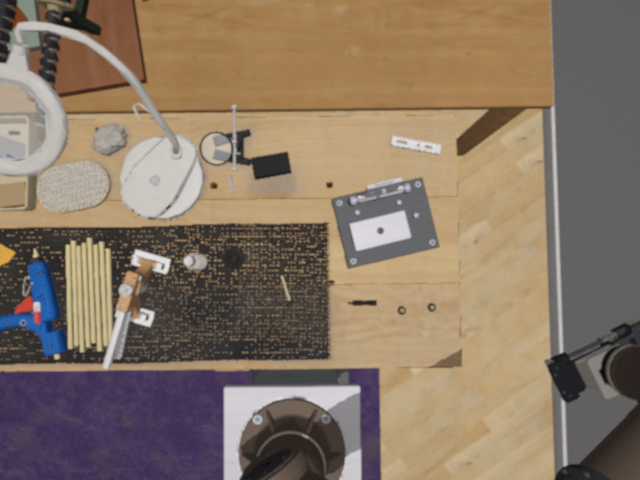

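The scene view shows the jig near (350,215) with its leaf upright. In the top view the jig is a dark quad centred near (385,222) with the white plate at (380,230). Next I'll zoom in and measure.

```bash
cat > h.py <<'E'
import numpy as np, cv2
from cell import readout, eyes, env
P={n:eyes.camera_params(n) for n in("scene","top")}
def ray(n,u,v):
    K,E=P[n]["intrinsics"],P[n]["extrinsics"]
    d=np.linalg.inv(K)@[u,v,1]; d=np.array([d[0],-d[1],-d[2]])
    return E[:3,3],E[:3,:3]@d
def onz(n,u,v,z):
    o,d=ray(n,u,v); return o+d*(z-o[2])/d[2]
def proj(n,p):
    K,E=P[n]["intrinsics"],P[n]["extrinsics"]
    c=E[:3,:3].T@(np.asarray(p)-E[:3,3]); q=K@[c[0],-c[1],-c[2]]; return q[:2]/q[2]
E
python3 - <<'E'
import cv2
t=cv2.imread("pics/top0.png"); s=cv2.imread("pics/scene0.png")
cv2.imwrite("pics/t0z.png",cv2.resize(t[130:330,320:470],(600,800))[0:600])
cv2.imwrite("pics/t0z.png",cv2.resize(t[165:275,320:450],(780,660),interpolation=cv2.INTER_CUBIC)[:600])
cv2.imwrite("pics/s0z.png",cv2.resize(s[145:255,285:415],(700,592),interpolation=cv2.INTER_CUBIC))
import numpy as np
from h import *
# colours
for p in [(345,215),(380,230),(400,250),(425,200)]: print(p,t[p[1],p[0]])
E
```

```text
(345, 215) [108 106 105]
(380, 230) [98 97 97]
(400, 250) [105 103 101]
(425, 200) [100  98  96]
```

View pics/t0z.png

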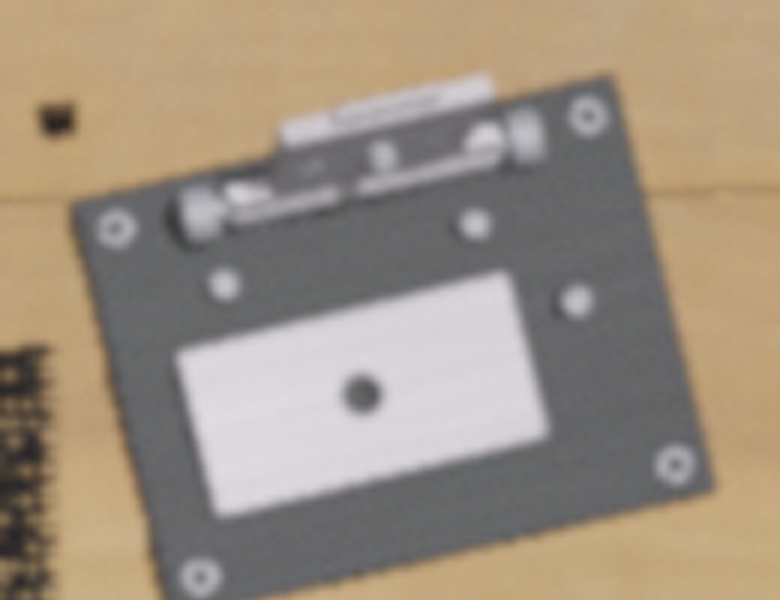

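View pics/s0z.png

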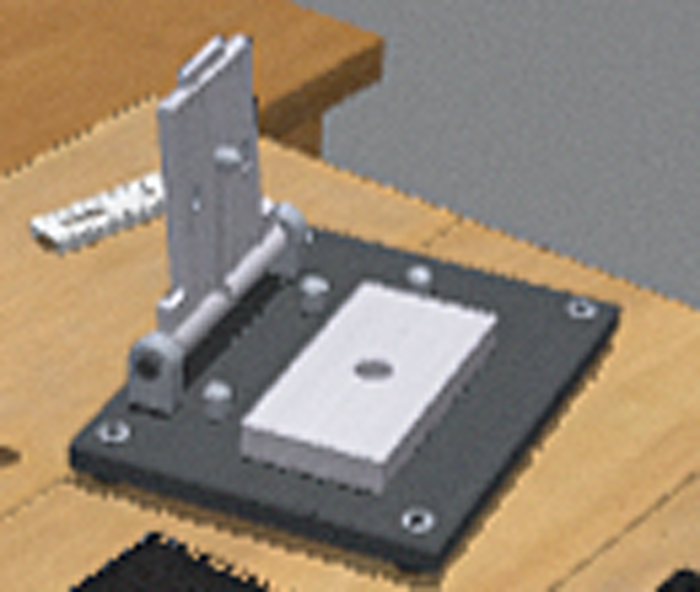

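The zoomed top view shows the base quad with corners near (332,199), (421,177), (438,246) and (347,266). It also shows three dowels, the white plate, and the leaf leaning away. The scene view agrees.

```bash
cat > meas.py <<'E'
from h import *
def quad(mask):
    cs,_=cv2.findContours(mask,cv2.RETR_EXTERNAL,cv2.CHAIN_APPROX_NONE)
    return max(cs,key=cv2.contourArea)
def rect(n,cnt,z):
    pts=np.array([onz(n,*p[0],z)[:2] for p in cnt],np.float32)
    (c,wh,a)=cv2.minAreaRect(pts*1000)
    b=cv2.boxPoints((c,wh,a)); e=[b[1]-b[0],b[2]-b[1]]
    L=max(e,key=np.linalg.norm); L=L if L[1]>0 else -L   # long side ~ +y
    yaw=np.arctan2(-L[0],L[1])
    return np.array(c)/1000,sorted(wh),yaw
def plate(im):
    hsv=cv2.cvtColor(im,cv2.COLOR_BGR2HSV)
    m=((im.min(2)>165)).astype(np.uint8)*255
    r=np.zeros_like(m); r[195:260,340:420]=255
    m=m&r; m=cv2.morphologyEx(m,cv2.MORPH_OPEN,np.ones((5,5)))
    return quad(m)
def jig(im):
    hsv=cv2.cvtColor(im,cv2.COLOR_BGR2HSV)
    m=((hsv[:,:,1]<45)).astype(np.uint8)*255
    r=np.zeros_like(m); r[170:275,331:445]=255
    return quad(cv2.morphologyEx(m&r,cv2.MORPH_OPEN,np.ones((5,5))))
E
python3 - <<'E'
from meas import *
im=cv2.imread("pics/top0.png")
j=jig(im);p=plate(im)
print("plate",rect("top",p,0.036)); print("jigminrect",rect("top",j,0.02))
v=im.copy(); cv2.drawContours(v,[j],-1,(0,0,255),1); cv2.drawContours(v,[p],-1,(0,255,0),1)
cv2.imwrite("pics/c0.png",cv2.resize(v[165:275,320:450],(700,592),interpolation=cv2.INTER_NEAREST))
# dowels
off=np.array([320,165]);
D={}
for n,(u,w) in dict(f60=(224,285),f40=(476,224),e=(577,301)).items():
    px=np.array([u,w])/6+off-0.4; D[n]=onz("top",*px,0.0335); print(n,D[n])
print("fence dist",np.linalg.norm(D['f60']-D['f40']),"f40-e",np.linalg.norm(D['e']-D['f40']), "exp .100 .0490")
L=(D['f60']-D['f40'])[:2]; yaw=np.arctan2(-L[0],L[1]); print("yaw dowels",yaw)
X=np.array([np.cos(yaw),np.sin(yaw)]);Y=np.array([-X[1],X[0]])
for n,(a,b) in dict(f60=(.038,.06),f40=(.038,-.04),e=(0,-.071)).items(): print("origin via",n,D[n][:2]-a*X-b*Y)
# scene dowels
for n,(u,w) in dict(f60=(217,395),f40=(315,285),e=(420,274)).items():
    px=np.array([u*130/700+285,w*110/592+145])-0.4; print("scene",n,onz("scene",*px,0.0335))
E
```

```text
plate (array([ 0.51120831, -0.2094137 ]), [64.9619369506836, 130.88320922851562], np.float32(0.2338072))
jigminrect (array([ 0.53755426, -0.22163631]), [179.97755432128906, 216.49215698242188], np.float32(0.22386701))
f60 [ 0.55405707 -0.15708827  0.0335    ]
f40 [ 0.57660681 -0.25479313  0.0335    ]
e [ 0.54630722 -0.29314363  0.0335    ]
fence dist 0.1002732867006283 f40-e 0.048875618827787404 exp .100 .0490
yaw dowels 0.22682285102695254
origin via f60 [ 0.53052338 -0.22409697]
origin via f40 [ 0.53058484 -0.22436325]
origin via e [ 0.53034054 -0.22396224]
scene f60 [ 0.5510681  -0.15232464  0.0335    ]
scene f40 [ 0.57494104 -0.25269949  0.0335    ]
scene e [ 0.54495334 -0.29160262  0.0335    ]
```

View pics/c0.png

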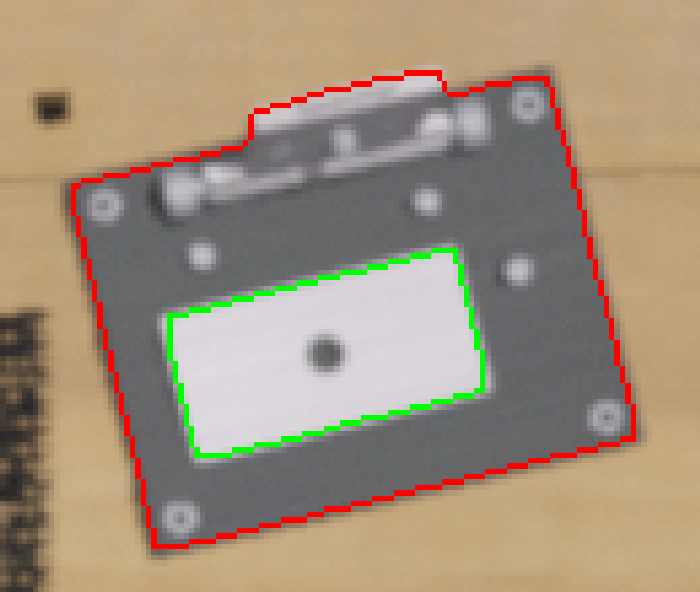

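```bash
cat >> h.py <<'E'
from scipy.spatial.transform import Rotation as R
JO=np.array([.5303,-.2238]); JY=0.227
JX=np.array([np.cos(JY),np.sin(JY)]); JYv=np.array([-JX[1],JX[0]])
def j2w(x,y,z): return np.r_[JO+JX*x+JYv*y,z]
def w2j(p): d=np.asarray(p)[:2]-JO; return np.r_[d@JX,d@JYv,p[2]]*1000
def st(goal=None):
    s=readout.observe(); M=R.from_rotvec(s["tool_rot"]).as_matrix()
    yawz=np.arctan2(M[1,2],M[0,2])
    print("t",s["time"],"tcp jig mm",w2j(s["ee_pos"]).round(1),"w",s["ee_pos"].round(4),"F jig",np.r_[s["ft_force"][:2]@JX,s["ft_force"][:2]@JYv,s["ft_force"][2]].round(2),"grip",s["gripper_width"].round(4))
    print("tool axes in jig"); J=np.c_[np.r_[JX,0],np.r_[JYv,0],[0,0,1]]; print((J.T@M).round(3))
    if goal is not None:
        g=j2w(*np.array(goal)/1000); print("tool shift mm to goal",(M.T@(g-s["ee_pos"])*1000).round(1))
E
python3 - <<'E'
from h import *
st((-85,19,90))
E
```

```text
Traceback (most recent call last):
  File "h.py", line 21, in st
    print("t",s["time"],"tcp jig mm",w2j(s["ee_pos"]).round(1),"w",s["ee_pos"].round(4),"F jig",np.r_[s["ft_force"][:2]@JX,s["ft_force"][:2]@JYv,s["ft_force"][2]].round(2),"grip",s["gripper_width"].round(4))
                                                                                                                                                                                   ^^^^^^^^^^^^^^^^^^^^^^^^
AttributeError: 'float' object has no attribute 'round'
```

```bash
sed -i 's/s\["gripper_width"\].round(4)/round(s["gripper_width"],4)/' h.py
python3 - <<'E'
from h import *
st((-85,19,90))
E
```

```text
t 0.1 tcp jig mm [-345.5 -275.3  226. ] w [ 0.2556 -0.5698  0.226 ] F jig [0.46 0.22 0.2 ] grip 0.0918
tool axes in jig
[[-0.981 -0.     0.193]
 [-0.193  0.001 -0.981]
 [ 0.    -1.    -0.001]]
tool shift mm to goal [-312.5  136.3 -238.2]
```

>>> {"op": "drive_tool", "data": {"motion": [{"offset": [0,0,0],"spin": 0.097,"grip": -1},{"offset": [0,0,0],"spin": 0.097,"grip": -1},{"offset": [-32,0,-36],"spin": 0,"grip": -1},{"offset": [-32,0,-36],"spin": 0,"grip": -1},{"offset": [-32,0,-36],"spin": 0,"grip": -1},{"offset": [-32,0,-36],"spin": 0,"grip": -1},{"offset": [-32,5,-36],"spin": 0,"grip": -1},{"offset": [-32,10,-36],"spin": 0,"grip": -1},{"offset": [-32,20,-36],"spin": 0,"grip": -1},{"offset": [-32,30,-36],"spin": 0,"grip": -1}]}}

```text
time: 1.35
ee_pos: [0.4454, -0.2258, 0.1583]
tool_rot: [-0.226, 2.111, -2.108]
ft_force: [0.3, -1.0, 0.6]
gripper_width: 0.0009
```

Run:
```python
from h import *
st((-72,19,60))
```

```text
t 1.35 tcp jig mm [-83.2  17.2 158.3] w [ 0.4454 -0.2258  0.1583] F jig [ 0.07 -1.01  0.64] grip 0.0009
tool axes in jig
[[-1.    -0.001 -0.014]
 [ 0.014  0.002 -1.   ]
 [ 0.001 -1.    -0.002]]
tool shift mm to goal [-11.2  98.3  -1.8]
```

>>> {"op": "drive_tool", "data": {"motion": [{"offset": [5,40,-1],"spin": -0.013,"grip": -1},{"offset": [0,40,0],"spin": 0,"grip": -1},{"offset": [0,20,0],"spin": 0,"grip": -1},{"offset": [0,20,0],"spin": 0,"grip": -1},{"offset": [0,0,0],"spin": 0,"grip": -1}]}}

```text
time: 1.98
ee_pos: [0.4406, -0.219, 0.0324]
tool_rot: [-0.252, 2.104, -2.092]
ft_force: [-0.1, -0.5, 0.5]
gripper_width: 0.0007
```

Run:
```python
from h import *
st((-67,19,26))
for n in("top","scene"): cv2.imwrite(f"pics/{n}1.png",eyes.get_image(n)[:,:,::-1])
t=cv2.imread("pics/top1.png"); s=cv2.imread("pics/scene1.png")
a=cv2.resize(t[165:275,320:450],(400,338)); b=cv2.resize(s[145:255,285:415],(400,338))
cv2.imwrite("pics/b1.png",np.hstack([a,b]))
```

```text
t 1.975 tcp jig mm [-86.3  24.9  32.4] w [ 0.4406 -0.219   0.0324] F jig [-0.23 -0.42  0.54] grip 0.0007
tool axes in jig
[[-1.    -0.003  0.009]
 [-0.009  0.006 -1.   ]
 [ 0.003 -1.    -0.007]]
tool shift mm to goal [-19.3   6.3   6.1]
```

View pics/b1.png

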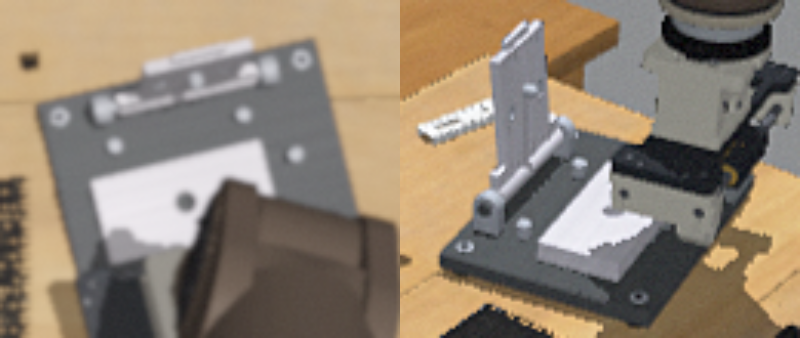

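The side view shows the closed fingers near the plate's near long side, with nothing touching yet. Next I'll line up and approach in small steps.

>>> {"op": "drive_tool", "data": {"motion": [{"offset": [-6,3,6],"spin": 0.009,"grip": -1},{"offset": [-8,3,0],"spin": 0,"grip": -1},{"offset": [0,0,0],"spin": 0,"grip": -1}]}}

```text
time: 2.45
ee_pos: [0.4598, -0.2232, 0.0297]
tool_rot: [-0.235, 2.104, -2.098]
ft_force: [0.2, -0.2, 0.7]
gripper_width: 0.0004
```

Run:
```python
from h import *
st((-57,19,26))
```

```text
t 2.45 tcp jig mm [-68.5  16.4  29.7] w [ 0.4598 -0.2232  0.0297] F jig [ 0.19 -0.28  0.67] grip 0.0004
tool axes in jig
[[-1.     0.003 -0.002]
 [ 0.002  0.002 -1.   ]
 [-0.003 -1.    -0.002]]
tool shift mm to goal [-11.5   3.7  -2.6]
```

>>> {"op": "drive_tool", "data": {"motion": [{"offset": [-3,3,-2],"spin": 0,"grip": -1},{"offset": [-3,2,-1],"spin": 0,"grip": -1},{"offset": [-3,0,0],"spin": 0,"grip": -1}]}}

```text
time: 2.82
ee_pos: [0.4682, -0.2177, 0.0245]
tool_rot: [-0.235, 2.104, -2.098]
ft_force: [0.4, -0.7, 0.2]
gripper_width: 0.0006
```

Run:
```python
from h import *
st((-57,19,26))
```

```text
t 2.825 tcp jig mm [-59.1  19.9  24.5] w [ 0.4682 -0.2177  0.0245] F jig [ 0.23 -0.75  0.17] grip 0.0006
tool axes in jig
[[-1.     0.003 -0.001]
 [ 0.001  0.002 -1.   ]
 [-0.003 -1.    -0.002]]
tool shift mm to goal [-2.1 -1.5  0.9]
```

>>> {"op": "drive_tool", "data": {"motion": [{"offset": [-2,-1,0],"spin": 0,"grip": -1},{"offset": [-2,0,0],"spin": 0,"grip": -1},{"offset": [-2,0,0],"spin": 0,"grip": -1},{"offset": [-2,0,0],"spin": 0,"grip": -1}]}}

```text
time: 3.32
ee_pos: [0.4751, -0.216, 0.0254]
tool_rot: [-0.237, 2.105, -2.099]
ft_force: [-1.4, -0.3, -0.2]
gripper_width: 0.0003
```

Run:
```python
from h import *
st((-42,19,26))
```

```text
t 3.325 tcp jig mm [-52.   20.   25.4] w [ 0.4751 -0.216   0.0254] F jig [-1.45  0.08 -0.24] grip 0.0003
tool axes in jig
[[-1.     0.001 -0.002]
 [ 0.002  0.003 -1.   ]
 [-0.001 -1.    -0.003]]
tool shift mm to goal [-10.   -0.6   1. ]
```

>>> {"op": "drive_tool", "data": {"motion": [{"offset": [-2,0,0],"spin": 0,"grip": -1},{"offset": [-2,0,0],"spin": 0,"grip": -1}]}}

```text
time: 3.58
ee_pos: [0.4792, -0.2152, 0.0254]
tool_rot: [-0.237, 2.105, -2.099]
ft_force: [-2.1, -0.5, 0.9]
gripper_width: 0.0004
```

>>> {"op": "drive_tool", "data": {"motion": [{"offset": [-2,0,0],"spin": 0,"grip": -1},{"offset": [-2,0,0],"spin": 0,"grip": -1}]}}

```text
time: 3.82
ee_pos: [0.4833, -0.2143, 0.0254]
tool_rot: [-0.237, 2.106, -2.099]
ft_force: [-1.3, -0.5, 0.5]
gripper_width: 0.0004
```

Run:
```python
from h import *
st((-42,19,26))
```

```text
t 3.825 tcp jig mm [-43.6  19.9  25.4] w [ 0.4833 -0.2143  0.0254] F jig [-1.33 -0.19  0.54] grip 0.0004
tool axes in jig
[[-1.     0.    -0.002]
 [ 0.002  0.003 -1.   ]
 [-0.    -1.    -0.003]]
tool shift mm to goal [-1.6 -0.6  0.9]
```

>>> {"op": "drive_tool", "data": {"motion": [{"offset": [-2,0,0],"spin": 0,"grip": -1},{"offset": [-1,0,0],"spin": 0,"grip": -1}]}}

```text
time: 4.08
ee_pos: [0.4846, -0.2139, 0.0252]
tool_rot: [-0.24, 2.108, -2.101]
ft_force: [-5.1, -1.4, 4.2]
gripper_width: 0.0007
```

>>> {"op": "drive_tool", "data": {"motion": [{"offset": [-1.5,0,0],"spin": 0,"grip": -1},{"offset": [-1,0,0],"spin": 0,"grip": -1}]}}

```text
time: 4.32
ee_pos: [0.4845, -0.2139, 0.025]
tool_rot: [-0.244, 2.111, -2.103]
ft_force: [-5.0, -1.4, 2.8]
gripper_width: 0.0004
```

```bash
cat > look.py <<'E'
import sys
from meas import *
k=sys.argv[1]
st()
for n in("top","scene"): cv2.imwrite(f"pics/{n}{k}.png",eyes.get_image(n)[:,:,::-1])
t=cv2.imread(f"pics/top{k}.png"); s=cv2.imread(f"pics/scene{k}.png")
cv2.imwrite(f"pics/b{k}.png",np.hstack([cv2.resize(t[165:275,320:450],(400,338)),cv2.resize(s[145:255,285:415],(400,338))]))
E
python3 look.py 2
```

```text
t 4.325 tcp jig mm [-42.4  20.   25. ] w [ 0.4845 -0.2139  0.025 ] F jig [-5.14 -0.21  2.79] grip 0.0004
tool axes in jig
[[-1.    -0.007 -0.004]
 [ 0.004  0.005 -1.   ]
 [ 0.007 -1.    -0.005]]
```

View pics/b2.png

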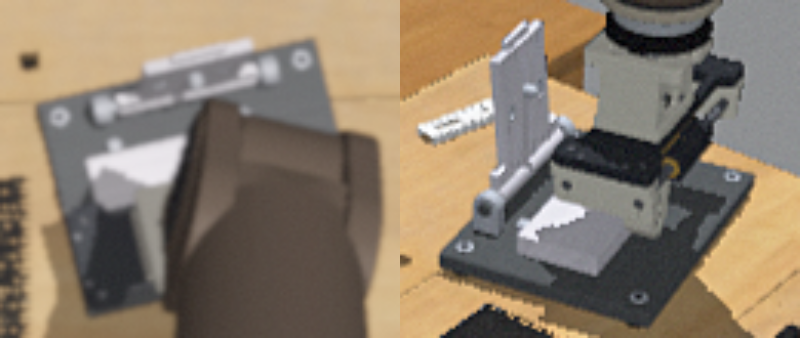

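The plate has reached the fence: the tool stalled at -42.4 with 5 N on it. I'll push slightly harder to square it.

>>> {"op": "drive_tool", "data": {"motion": [{"offset": [-3,0,0],"spin": 0,"grip": -1},{"offset": [-3,0,0],"spin": 0,"grip": -1}]}}

```text
time: 4.68
ee_pos: [0.4845, -0.2138, 0.0243]
tool_rot: [-0.253, 2.118, -2.107]
ft_force: [-10.4, -2.2, 8.5]
gripper_width: 0.0007
```

>>> {"op": "drive_tool", "data": {"motion": [{"offset": [-5,0,0],"spin": 0,"grip": -1},{"offset": [-5,0,0],"spin": 0,"grip": -1}]}}

```text
time: 4.92
ee_pos: [0.4844, -0.2137, 0.0232]
tool_rot: [-0.267, 2.129, -2.115]
ft_force: [-16.1, -3.4, 12.4]
gripper_width: 0.0001
```

```bash
python3 -c "
from h import *
st()"
```

```text
t 4.925 tcp jig mm [-42.4  20.1  23.2] w [ 0.4844 -0.2137  0.0232] F jig [-16.42   0.28  12.43] grip 0.0001
tool axes in jig
[[-0.999 -0.034 -0.011]
 [ 0.01   0.011 -1.   ]
 [ 0.034 -0.999 -0.01 ]]
```

>>> {"op": "drive_tool", "data": {"motion": [{"offset": [6,0,0],"spin": 0,"grip": -1},{"offset": [14,-5,0],"spin": 0,"grip": -1},{"offset": [0,-30,0],"spin": 0,"grip": -1},{"offset": [0,-40,0],"spin": 0,"grip": -1},{"offset": [-20,0,-40],"spin": 0,"grip": -1},{"offset": [-20,0,-40],"spin": 0,"grip": -1},{"offset": [-15,0,-30],"spin": 0,"grip": -1},{"offset": [0,0,0],"spin": 0,"grip": -1}]}}

```text
time: 5.92
ee_pos: [0.4993, -0.0969, 0.1039]
tool_rot: [-0.253, 2.124, -2.112]
ft_force: [-0.7, -0.3, -0.2]
gripper_width: 0.0005
```

```bash
python3 look.py 3
```

```text
t 5.925 tcp jig mm [ -1.6 130.6 103.9] w [ 0.4993 -0.0969  0.1039] F jig [-0.75 -0.11 -0.2 ] grip 0.0005
tool axes in jig
[[-1.    -0.022 -0.012]
 [ 0.012  0.008 -1.   ]
 [ 0.022 -1.    -0.008]]
```

View pics/b3.png

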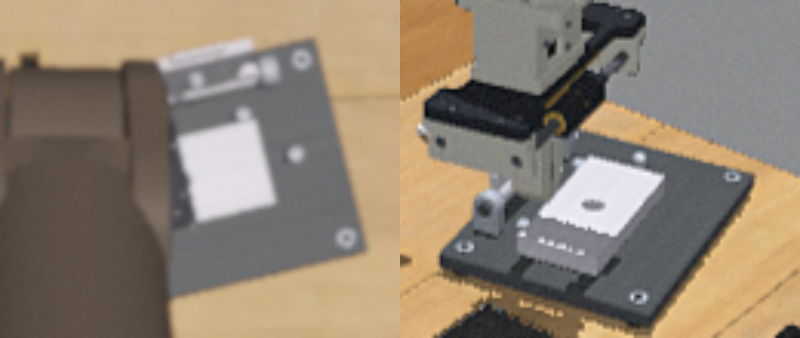

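The plate now sits against the right fence dowel, and the arm hides its left part in the top view. I'll fit lines to the plate edges that are visible.

```bash
cat > pl.py <<'E'
import sys
from meas import *
im=cv2.imread(f"pics/top{sys.argv[1]}.png"); c=plate(im)
p=np.array([w2j(onz("top",*q[0],0.036))[:2] for q in c])
b0,b1=p.min(0),p.max(0); print("extent",b0.round(1),b1.round(1))
for name,m in (("far",(p[:,0]>b1[0]-5)&(p[:,1]>b0[1]+8)&(p[:,1]<b1[1]-8)),("near",(p[:,0]<b0[0]+5)&(p[:,1]>b0[1]+8)&(p[:,1]<b1[1]-8)),("right",(p[:,1]<b0[1]+4)&(p[:,0]>b0[0]+8)&(p[:,0]<b1[0]-8))):
    l=cv2.fitLine(p[m].astype(np.float32),cv2.DIST_HUBER,0,.01,.01).ravel(); print(name,l.round(3),m.sum())
E
python3 pl.py 3; python3 pl.py 0
```

```text
extent [-32.5 -47.6] [33.8 13.1]
far [ 8.0000e-03 -1.0000e+00  3.2552e+01 -1.8502e+01] 19
near [ 3.0000e-03  1.0000e+00 -3.1195e+01 -1.3918e+01] 19
right [  1.      0.      0.186 -46.56 ] 21
extent [-48. -47.] [17.2 83.7]
far [ 3.0000e-03 -1.0000e+00  1.6069e+01  1.4917e+01] 48
near [ 3.0000e-03 -1.0000e+00 -4.6846e+01  2.7290e+01] 48
right [ 1.0000e+00 -2.1000e-02 -1.6354e+01 -4.5953e+01] 21
```

>>> {"op": "drive_tool", "data": {"motion": [{"offset": [0,35,3],"spin": 0.01,"grip": -1},{"offset": [0,28,4],"spin": 0,"grip": -1},{"offset": [0,12,3],"spin": 0,"grip": -1},{"offset": [0,0,0],"spin": 0,"grip": -1}]}}

```text
time: 6.52
ee_pos: [0.4985, -0.1161, 0.0281]
tool_rot: [-0.23, 2.13, -2.128]
ft_force: [0.1, -0.3, -0.7]
gripper_width: 0.0003
```

```bash
python3 -c "
from h import *
st((0,105,26))"
```

```text
t 6.525 tcp jig mm [ -6.8 112.1  28.1] w [ 0.4985 -0.1161  0.0281] F jig [ 0.01 -0.32 -0.67] grip 0.0003
tool axes in jig
[[-0.999 -0.021 -0.034]
 [ 0.033  0.004 -0.999]
 [ 0.021 -1.    -0.003]]
tool shift mm to goal [-7.1  2.   6.8]
```

>>> {"op": "drive_tool", "data": {"motion": [{"offset": [-4,1,2],"spin": -0.03,"grip": -1},{"offset": [-3,1,1],"spin": 0,"grip": -1},{"offset": [0,0,0],"spin": 0,"grip": -1}]}}

```text
time: 6.9
ee_pos: [0.508, -0.1184, 0.028]
tool_rot: [-0.258, 2.111, -2.11]
ft_force: [-0.9, 0.1, 0.5]
gripper_width: 0.0006
```

```bash
python3 -c "
from h import *
st((0,103,26))"
```

```text
t 6.9 tcp jig mm [  2.  107.8  28. ] w [ 0.508  -0.1184  0.028 ] F jig [-0.82  0.3   0.52] grip 0.0006
tool axes in jig
[[-1.    -0.018 -0.002]
 [ 0.002  0.002 -1.   ]
 [ 0.018 -1.    -0.002]]
tool shift mm to goal [1.9 2.  4.8]
```

>>> {"op": "drive_tool", "data": {"motion": [{"offset": [1,1,3],"spin": 0,"grip": -1},{"offset": [0,1,3],"spin": 0,"grip": -1},{"offset": [0,0,2],"spin": 0,"grip": -1}]}}

```text
time: 7.28
ee_pos: [0.509, -0.1266, 0.0264]
tool_rot: [-0.258, 2.11, -2.11]
ft_force: [0.3, 0.3, 0.6]
gripper_width: 0.0003
```

>>> {"op": "drive_tool", "data": {"motion": [{"offset": [0,0,2],"spin": 0,"grip": -1},{"offset": [0,0,2],"spin": 0,"grip": -1},{"offset": [0,0,2],"spin": 0,"grip": -1}]}}

```text
time: 7.65
ee_pos: [0.5102, -0.1322, 0.0263]
tool_rot: [-0.259, 2.111, -2.109]
ft_force: [-1.2, 2.1, 1.2]
gripper_width: 0.0004
```

```bash
python3 -c "
from h import *
st((0,84,26))"
```

```text
t 7.65 tcp jig mm [ 1.  93.8 26.3] w [ 0.5102 -0.1322  0.0263] F jig [-0.66  2.27  1.22] grip 0.0004
tool axes in jig
[[-1.    -0.018 -0.001]
 [ 0.001  0.003 -1.   ]
 [ 0.018 -1.    -0.003]]
tool shift mm to goal [1.  0.3 9.8]
```

>>> {"op": "drive_tool", "data": {"motion": [{"offset": [0,0,2],"spin": 0,"grip": -1},{"offset": [0,0,2],"spin": 0,"grip": -1},{"offset": [0,0,2],"spin": 0,"grip": -1}]}}

```text
time: 8.02
ee_pos: [0.5115, -0.1378, 0.0263]
tool_rot: [-0.26, 2.111, -2.108]
ft_force: [-0.9, 2.1, 1.9]
gripper_width: 0.0005
```

>>> {"op": "drive_tool", "data": {"motion": [{"offset": [0,0,2],"spin": 0,"grip": -1},{"offset": [0,0,2],"spin": 0,"grip": -1},{"offset": [0,0,2],"spin": 0,"grip": -1}]}}

```text
time: 8.4
ee_pos: [0.5129, -0.144, 0.0263]
tool_rot: [-0.26, 2.111, -2.108]
ft_force: [-0.5, 2.5, 1.3]
gripper_width: 0.0004
```

```bash
python3 -c "
from h import *
st((0,84,26))"
```

```text
t 8.4 tcp jig mm [ 1.  81.7 26.3] w [ 0.5129 -0.144   0.0263] F jig [0.09 2.56 1.3 ] grip 0.0004
tool axes in jig
[[-1.    -0.018 -0.   ]
 [ 0.     0.004 -1.   ]
 [ 0.018 -1.    -0.004]]
tool shift mm to goal [ 1.   0.3 -2.3]
```

>>> {"op": "drive_tool", "data": {"motion": [{"offset": [0,0,2],"spin": 0,"grip": -1},{"offset": [0,0,2],"spin": 0,"grip": -1}]}}

```text
time: 8.65
ee_pos: [0.5138, -0.1481, 0.0263]
tool_rot: [-0.26, 2.111, -2.108]
ft_force: [-1.7, 3.4, 2.2]
gripper_width: 0.0005
```

>>> {"op": "drive_tool", "data": {"motion": [{"offset": [0,0,2],"spin": 0,"grip": -1},{"offset": [0,0,2],"spin": 0,"grip": -1}]}}

```text
time: 8.9
ee_pos: [0.5138, -0.1485, 0.0261]
tool_rot: [-0.264, 2.115, -2.103]
ft_force: [-4.1, 9.5, 6.9]
gripper_width: 0.0006
```

```bash
python3 -c "
from h import *
st((0,84,26))"
```

```text
t 8.9 tcp jig mm [ 0.9 77.1 26.1] w [ 0.5138 -0.1485  0.0261] F jig [-1.81 10.21  6.94] grip 0.0006
tool axes in jig
[[-1.    -0.019  0.002]
 [-0.002  0.008 -1.   ]
 [ 0.019 -1.    -0.008]]
tool shift mm to goal [ 0.9  0.2 -6.9]
```

>>> {"op": "drive_tool", "data": {"motion": [{"offset": [0,0,-6],"spin": 0,"grip": -1},{"offset": [0,-3,-16],"spin": 0,"grip": -1},{"offset": [0,-30,-10],"spin": 0,"grip": -1},{"offset": [0,-50,0],"spin": 0,"grip": -1},{"offset": [0,-50,0],"spin": 0,"grip": -1},{"offset": [0,-50,-20],"spin": 0,"grip": -1},{"offset": [0,0,-40],"spin": 0,"grip": -1},{"offset": [0,0,0],"spin": 0,"grip": -1}]}}

```text
time: 9.9
ee_pos: [0.4955, -0.0537, 0.2165]
tool_rot: [-0.261, 2.112, -2.103]
ft_force: [0.1, -1.1, -0.6]
gripper_width: 0.0008
```

```bash
python3 look.py 4; python3 pl.py 4
```

```text
t 9.9 tcp jig mm [  4.4 173.6 216.5] w [ 0.4955 -0.0537  0.2165] F jig [-0.11 -1.12 -0.59] grip 0.0008
tool axes in jig
[[-1.    -0.017  0.002]
 [-0.002  0.006 -1.   ]
 [ 0.017 -1.    -0.006]]
extent [-32.9 -67.2] [33.3 55.1]
far [ 8.0000e-03  1.0000e+00  3.1955e+01 -5.2920e+00] 45
near [ 9.000e-03  1.000e+00 -3.149e+01 -6.087e+00] 45
right [ 1.0000e+00 -6.0000e-03 -2.9910e+00 -6.5519e+01] 21
```

View pics/b4.png

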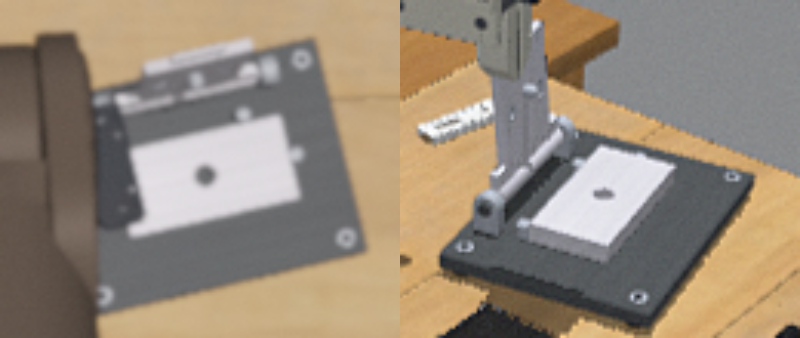

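The plate is home: far side at 32 mm, right-hand end at -65.5 mm, tilt about 0.008 rad. Next I'll take the tool high around behind the leaf.

>>> {"op": "drive_tool", "data": {"motion": [{"offset": [-45,0,0],"spin": 0,"grip": -1},{"offset": [-45,0,20],"spin": 0,"grip": -1},{"offset": [-40,0,35],"spin": 0,"grip": -1},{"offset": [-10,0,45],"spin": 0,"grip": -1},{"offset": [0,0,45],"spin": 0,"grip": -1},{"offset": [0,0,25],"spin": 0,"grip": -1},{"offset": [0,0,0],"spin": 0,"grip": -1}]}}

```text
time: 10.88
ee_pos: [0.6726, -0.2029, 0.206]
tool_rot: [-0.261, 2.117, -2.119]
ft_force: [-0.4, 1.1, -0.2]
gripper_width: 0.0005
```

Run:
```python
from h import *
st((130,0,130))
for u,v in ((490,78),(280,128),(493,97),(285,147)):
    print(w2j(onz("top",u/6+319.6,v/6+164.6,.155)).round(1))
```

```text
t 10.875 tcp jig mm [143.4 -11.7 206. ] w [ 0.6726 -0.2029  0.206 ] F jig [-0.14  1.21 -0.2 ] grip 0.0005
tool axes in jig
[[-1.    -0.027 -0.009]
 [ 0.009  0.002 -1.   ]
 [ 0.027 -1.    -0.002]]
tool shift mm to goal [ 11.4  76.4 -11.4]
[ 78.2 -37.8 155. ]
[ 78.5  38.3 155. ]
[ 71.5 -37.1 155. ]
[ 71.6  38.3 155. ]
```

>>> {"op": "drive_tool", "data": {"motion": [{"offset": [3,35,-6],"spin": 0,"grip": -1},{"offset": [5,30,-6],"spin": 0,"grip": -1},{"offset": [5,0,0],"spin": -0.009,"grip": -1},{"offset": [0,0,0],"spin": 0,"grip": -1}]}}

```text
time: 11.38
ee_pos: [0.6545, -0.1923, 0.1398]
tool_rot: [-0.272, 2.113, -2.113]
ft_force: [1.8, -0.0, 0.1]
gripper_width: 0.0009
```

```bash
python3 look.py 5; python3 -c "
from h import *
st((93,0,134))"
```

```text
t 11.375 tcp jig mm [128.2   2.7 139.8] w [ 0.6545 -0.1923  0.1398] F jig [ 1.77 -0.43  0.12] grip 0.0009
tool axes in jig
[[-1.    -0.028  0.001]
 [-0.001  0.003 -1.   ]
 [ 0.028 -1.    -0.003]]
t 11.475 tcp jig mm [128.7   2.8 140. ] w [ 0.6551 -0.1921  0.14  ] F jig [0.62 0.17 1.13] grip 0.0003
tool axes in jig
[[-1.    -0.027  0.001]
 [-0.001  0.003 -1.   ]
 [ 0.027 -1.    -0.003]]
tool shift mm to goal [35.5  7.   2.7]
```

View pics/b5.png

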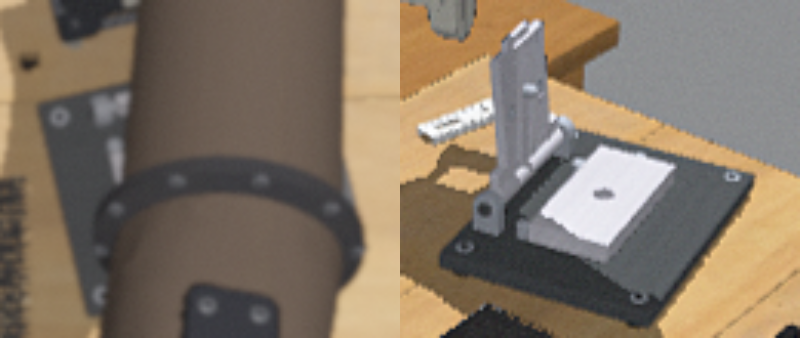

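The scene view shows the hand behind the leaf, clear of it. Now I'll push it over gently.

>>> {"op": "drive_tool", "data": {"motion": [{"offset": [10,2,1],"spin": 0,"grip": -1},{"offset": [8,2,1],"spin": 0,"grip": -1},{"offset": [6,1,0],"spin": 0,"grip": -1},{"offset": [6,1,0],"spin": 0,"grip": -1},{"offset": [6,0,0],"spin": 0,"grip": -1}]}}

```text
time: 12.1
ee_pos: [0.6193, -0.2036, 0.1368]
tool_rot: [-0.266, 2.11, -2.113]
ft_force: [1.0, 0.7, 0.7]
gripper_width: 0.0003
```

```bash
python3 -c "
from h import *
st((80,0,136))"
```

```text
t 12.1 tcp jig mm [ 91.2  -0.3 136.8] w [ 0.6193 -0.2036  0.1368] F jig [1.15 0.46 0.72] grip 0.0003
tool axes in jig
[[-1.    -0.024  0.   ]
 [-0.     0.001 -1.   ]
 [ 0.024 -1.    -0.001]]
tool shift mm to goal [11.2  1.  -0.3]
```

>>> {"op": "drive_tool", "data": {"motion": [{"offset": [6,0,0],"spin": 0,"grip": -1},{"offset": [6,0,0],"spin": 0,"grip": -1},{"offset": [6,0,0],"spin": 0,"grip": -1}]}}

```text
time: 12.48
ee_pos: [0.6016, -0.2076, 0.1377]
tool_rot: [-0.265, 2.108, -2.112]
ft_force: [2.0, 0.8, -1.2]
gripper_width: 0.0003
```

>>> {"op": "drive_tool", "data": {"motion": [{"offset": [7,1,0],"spin": 0,"grip": -1},{"offset": [7,1,0],"spin": 0,"grip": -1},{"offset": [6,2,0],"spin": 0,"grip": -1}]}}

```text
time: 12.85
ee_pos: [0.5808, -0.2123, 0.1342]
tool_rot: [-0.264, 2.108, -2.112]
ft_force: [0.9, 0.5, 1.1]
gripper_width: 0.0004
```

```bash
python3 look.py 6
```

```text
t 12.85 tcp jig mm [ 51.8  -0.2 134.2] w [ 0.5808 -0.2123  0.1342] F jig [1.03 0.29 1.09] grip 0.0004
tool axes in jig
[[-1.    -0.021  0.001]
 [-0.001  0.001 -1.   ]
 [ 0.021 -1.    -0.001]]
```

View pics/b6.png

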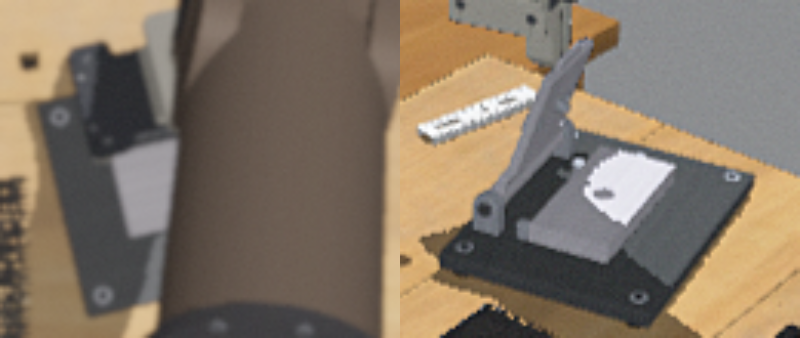

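The leaf has swung past upright towards the worker. I'll keep following the arc.

>>> {"op": "drive_tool", "data": {"motion": [{"offset": [8,3,0],"spin": 0,"grip": -1},{"offset": [8,4,0],"spin": 0,"grip": -1},{"offset": [8,5,0],"spin": 0,"grip": -1},{"offset": [7,5,0],"spin": 0,"grip": -1}]}}

```text
time: 13.45
ee_pos: [0.5481, -0.22, 0.1168]
tool_rot: [-0.265, 2.108, -2.112]
ft_force: [0.8, 0.4, 1.6]
gripper_width: 0.0002
```

>>> {"op": "drive_tool", "data": {"motion": [{"offset": [7,6,0],"spin": 0,"grip": -1},{"offset": [6,7,0],"spin": 0,"grip": -1},{"offset": [5,7,0],"spin": 0,"grip": -1}]}}

```text
time: 13.82
ee_pos: [0.5284, -0.2245, 0.0957]
tool_rot: [-0.265, 2.109, -2.113]
ft_force: [1.3, -0.2, 0.4]
gripper_width: 0.0003
```

```bash
python3 look.py 7
```

```text
t 13.825 tcp jig mm [-2.  -0.3 95.7] w [ 0.5284 -0.2245  0.0957] F jig [ 1.25 -0.54  0.41] grip 0.0003
tool axes in jig
[[-1.    -0.022  0.001]
 [-0.001  0.001 -1.   ]
 [ 0.022 -1.    -0.001]]
```

View pics/b7.png

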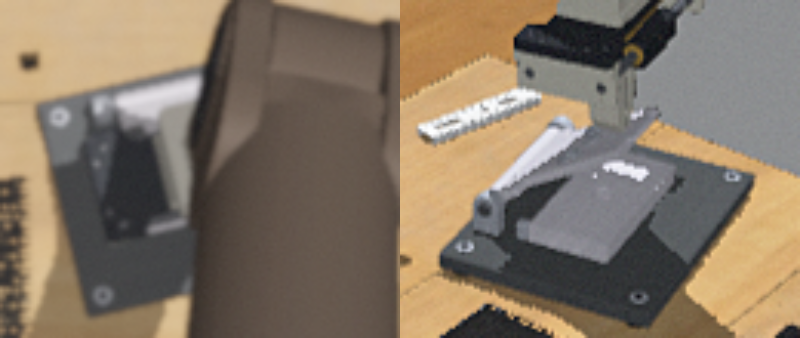

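The leaf is about 30° open, with the tips on its face near the spot.

>>> {"op": "drive_tool", "data": {"motion": [{"offset": [4,6,0],"spin": 0,"grip": -1},{"offset": [3,6,0],"spin": 0,"grip": -1},{"offset": [2,6,0],"spin": 0,"grip": -1},{"offset": [2,5,0],"spin": 0,"grip": -1}]}}

```text
time: 14.42
ee_pos: [0.5163, -0.2273, 0.0713]
tool_rot: [-0.266, 2.11, -2.113]
ft_force: [1.2, -0.3, 0.9]
gripper_width: 0.0006
```

>>> {"op": "drive_tool", "data": {"motion": [{"offset": [2,5,0],"spin": 0,"grip": -1},{"offset": [1,4,0],"spin": 0,"grip": -1}]}}

```text
time: 14.68
ee_pos: [0.5132, -0.228, 0.0617]
tool_rot: [-0.266, 2.109, -2.113]
ft_force: [0.3, 0.5, 1.1]
gripper_width: 0.0003
```

```bash
python3 look.py 8
```

```text
t 14.675 tcp jig mm [-17.6  -0.2  61.7] w [ 0.5132 -0.228   0.0617] F jig [0.36 0.45 1.1 ] grip 0.0003
tool axes in jig
[[-1.    -0.023  0.001]
 [-0.001  0.001 -1.   ]
 [ 0.023 -1.    -0.001]]
```

View pics/b8.png

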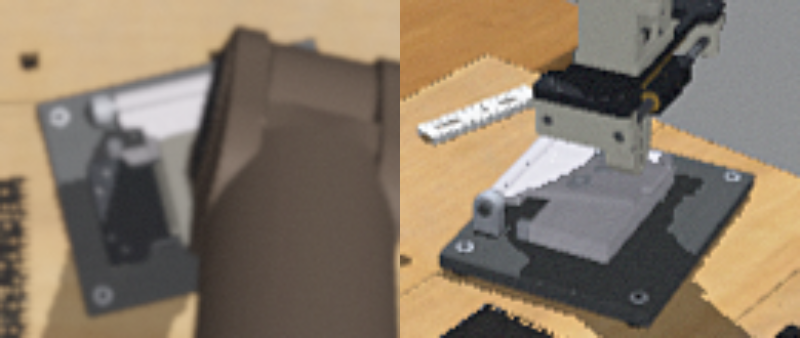

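>>> {"op": "drive_tool", "data": {"motion": [{"offset": [1,3,0],"spin": 0,"grip": -1},{"offset": [0,3,0],"spin": 0,"grip": -1}]}}

```text
time: 15.02
ee_pos: [0.5117, -0.2283, 0.0555]
tool_rot: [-0.266, 2.11, -2.113]
ft_force: [-0.9, -0.8, 1.5]
gripper_width: 0.0002
```

>>> {"op": "drive_tool", "data": {"motion": [{"offset": [0,3,0],"spin": 0,"grip": -1},{"offset": [0,3,0],"spin": 0,"grip": -1}]}}

```text
time: 15.28
ee_pos: [0.5112, -0.2284, 0.049]
tool_rot: [-0.267, 2.11, -2.113]
ft_force: [-0.7, -0.9, 0.6]
gripper_width: 0.0007
```

>>> {"op": "drive_tool", "data": {"motion": [{"offset": [0,2,0],"spin": 0,"grip": -1},{"offset": [0,2,0],"spin": 0,"grip": -1}]}}

```text
time: 15.52
ee_pos: [0.5111, -0.2285, 0.0454]
tool_rot: [-0.267, 2.11, -2.113]
ft_force: [-7.3, 2.5, 26.8]
gripper_width: 0.0004
```

```bash
python3 -c "
from h import *
st()"
```

```text
t 15.525 tcp jig mm [-19.7  -0.3  45.4] w [ 0.5111 -0.2285  0.0454] F jig [-6.58  4.1  26.77] grip 0.0004
tool axes in jig
[[-1.    -0.024  0.   ]
 [-0.     0.001 -1.   ]
 [ 0.024 -1.    -0.001]]
```

The leaf bottomed at 45.4 mm; shut should be 45.5. Next I'll lift straight off and look.

>>> {"op": "drive_tool", "data": {"motion": [{"offset": [0,-1,0],"spin": 0,"grip": -1},{"offset": [0,0,0],"spin": 0,"grip": -1},{"offset": [0,-8,0],"spin": 0,"grip": -1},{"offset": [0,-30,0],"spin": 0,"grip": -1},{"offset": [0,-50,0],"spin": 0,"grip": -1},{"offset": [0,-50,0],"spin": 0,"grip": -1},{"offset": [20,0,-50],"spin": 0,"grip": -1},{"offset": [20,0,-50],"spin": 0,"grip": -1},{"offset": [20,0,-50],"spin": 0,"grip": -1},{"offset": [20,0,-50],"spin": 0,"grip": -1},{"offset": [20,0,-50],"spin": 0,"grip": -1},{"offset": [0,0,0],"spin": 0,"grip": -1}]}}

```text
time: 17.02
ee_pos: [0.3583, -0.0006, 0.1951]
tool_rot: [-0.258, 2.104, -2.112]
ft_force: [1.1, -0.4, -0.1]
gripper_width: 0.0003
```

```bash
python3 look.py 9
python3 - <<'E'
import cv2,numpy as np
cv2.imwrite("pics/m9.png",np.hstack([cv2.resize(cv2.imread("pics/scene9.png"),(400,300)),cv2.resize(cv2.imread("pics/top9.png"),(400,300))]))
E
```

```text
t 17.025 tcp jig mm [-117.3  256.1  195.1] w [ 0.3583 -0.0006  0.1951] F jig [ 0.95 -0.64 -0.13] grip 0.0003
tool axes in jig
[[-1.    -0.017  0.001]
 [-0.001 -0.002 -1.   ]
 [ 0.017 -1.     0.002]]
```

View pics/b9.png

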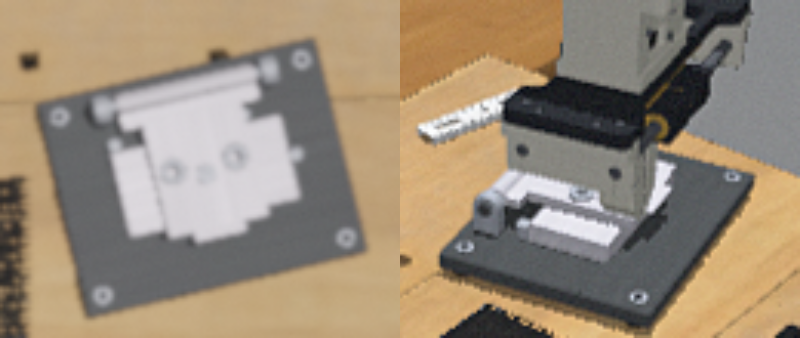

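View pics/m9.png

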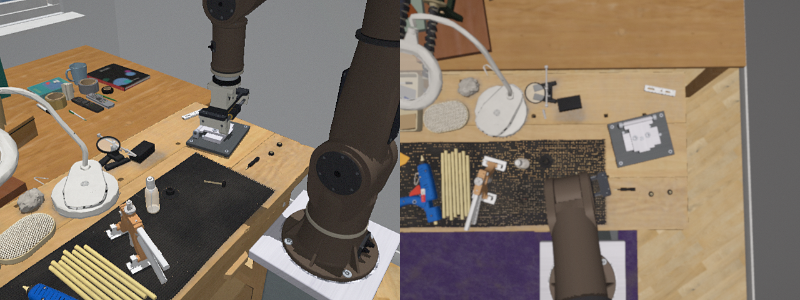

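The leaf lies shut over the plate, the bystanders look undisturbed, and the arm is clear. One last numeric check before handing in.

Run:
```python
from meas import *
c=lambda u,v,z: w2j(onz("top",u*130/400+319.8,v*110/338+164.8,z)).round(1)
print("right end far/near corners",c(283,115,.036),c(300,197,.036),"left end near",c(132,236,.036),"left far",c(110,152,.036))
print("leaf bore/bush centres",c(174,172,.048),c(236,156,.048),"leaf end near",c(197,243,.05),c(245,230,.05))
d=cv2.absdiff(cv2.imread("pics/top0.png"),cv2.imread("pics/top9.png")).max(2)
for n,(x,y,w,h) in dict(rail=(385,130,62,28),foam=(245,145,50,40),bottle=(180,245,30,35),disc=(220,243,30,30),pin=(275,270,20,35),tap=(345,293,35,15),nuts=(394,300,48,18)).items(): print(n,(d[y:y+h,x:x+w]>60).sum())
```

```text
right end far/near corners [ 30.3 -68.9  36. ] [-32.7 -66.1  36. ] left end near [-31.5  63.4  36. ] left far [33.9 64.2 36. ]
leaf bore/bush centres [ 7.3 22.6 48. ] [  8.  -25.1  48. ] leaf end near [-48.2  19.1  50. ] [-47.2 -17.8  50. ]
rail 0
foam 0
bottle 0
disc 0
pin 70
tap 0
nuts 0
```

```bash
python3 -c "
from cell import env
print(env.sign_off())"
```

```text
the job is handed in; nothing more can be done
None
```

The plate is home on the fence and end dowels, the drill leaf is shut on it, and the job is handed in. It took about 17 s of the 58 s. I got no verdict from the system, so these are my own checks.

- **Fence tap:** I pushed the middle of the near side until it stopped, then squared the plate at about 16 N along the push. The far side measured 32 mm in the jig frame and was parallel within 0.01 rad.
- **End tap:** The plate met the end dowel at about 10 N. Its right-hand end measured -65.5 mm against the -65 mm target.
- **Leaf:** I pushed it over from behind along its arc and pressed it down at about 27 N. The fingertips stopped at 45.4 mm, against 45.5 mm for fully shut. In the last image the leaf's end was at jig x of about -48 mm, which also fits a shut leaf.
- **At the end:** The arm was clear and touching nothing.
- **Bystanders:** Image differences were zero for the rail, foam, bottle, disc, tap and nuts. The push pin's area did differ. The arm was in front of it there, so I put the difference down to that. In the scene view the pin looked to be in its place.
- **Disagreements:** Corners picked by eye in the last picture scattered by 2 to 4 mm (right end -66 to -69 mm). The two cameras disagreed by up to 5.6 mm on the dowels, so I used the top camera for everything.

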